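Lay out the painter's place around the palette

TASK

Set out the painting things behind the wooden palette, on the side away from the robot: lay the terracotta drip tile flat on the table, centred behind the palette with its long side along the palette's far edge and a three-centimetre gap between them, and stand the steel cup upright on the middle of the tile. Stand the bottle upright on the table to the left of the tile and the squat jar upright to the right of it (left and right as the robot sees them), each in line with the tile along its long direction and three centimetres from its end.

Things in the scene. Friction and masses are not known exactly. Their poses are not given: they have to be found in the camera images.
- palette: Fixed wooden palette board lying on the table left or right of the middle, 90 mm (its x) by 150 mm (its y), 8 mm thick. Origin: centre of its underside. +x points away from the robot (turned up to 0.3 rad): the far edge, beside the row of five paint dabs, is at x = +45 mm; +y is to the robot's left. Behind it the table is free; a flat brush lies in front of it and a small cork block to its left.
- tile: Loose terracotta drip tile, a flat slab 64 mm (its x) by 96 mm (its y), 16 mm thick, 0.2 kg. Origin: centre of its underside, z up. The four loose things start upright on a dark green mat (3 mm thick), in any order, about 120 mm apart in x and 140 mm in y, a small eraser and a pastel stub among them. The tile's x starts within 0.4 rad of the robot's x.
- cup: Loose steel water cup: an open straight cylinder 58 mm across outside, 70 mm tall, wall 3 mm, floor 5 mm, about 0.13 kg, no handle. Origin: centre of its underside, z its axis. It starts upright on the dark mat.
- bottle: Loose bottle of painting medium, amber glass with a small black cap: round body 44 mm across, straight up to 72 mm, then a shoulder to a cap 26 mm across; 105 mm tall overall, about 0.14 kg. Origin: centre of its underside, z its axis. It starts upright on the dark mat.
- jar: Loose squat grey paint jar with a white lid as wide as itself: a closed cylinder 54 mm across and 60 mm tall, about 0.16 kg. Origin: centre of its underside, z its axis. It starts upright on the dark mat.
There are look-alikes about, which are no part of the job. Several things look just like the bottle: the one meant starts nearest to the robot's base.

How it is judged:
At the end, for the whole second after the job is handed in: Tile flat, gap to palette 17-43 mm, centred within 13 mm, parallel within 0.17 rad; cup upright on it, within 12 mm of its centre; bottle (left) and jar (right) upright on the table, 15-45 mm from the tile's ends and within 18 mm of its long centre line; all at rest (x of tile in the frame of palette between 0.094 and 0.12 m and y of tile in the frame of palette between -0.013 and 0.013 m and angle between the y axis of tile and the y axis of palette, either way round below 0.17 rad and height (world z) of each of tile, bottle, jar below 0.005 m and horizontal distance between cup and tile below 0.012 m and height (world z) of cup between 0.012 and 0.02 m and horizontal distance between bottle and tile between 0.085 and 0.115 m and x of bottle in the frame of tile between -0.018 and 0.018 m and y of bottle in the frame of palette above 0.05 m and horizontal distance between jar and tile between 0.09 and 0.12 m and x of jar in the frame of tile between -0.018 and 0.018 m and y of jar in the frame of palette below -0.05 m and angle between each of cup, bottle, jar's own z axis and vertical below 0.1 rad and linear speed of each of tile, cup, bottle, jar below 0.02 m/s); the robot touches nothing.
It also fails if it takes over 102 s, if anything falls off the work surface, if the arm or the gripper's body presses on something with over 40 N, if the wrist force passes 120 N, or if a joint passes its speed limit or range.

ROBOT

A 6-joint arm with a two-finger parallel gripper is mounted at the origin on the work surface. World frame = base frame: x ahead of the robot, y to its left, z up, the work surface at z = 0. Lengths are in m, angles in rad, forces in N, time in s.
With the tool pointing down it reaches from about 0.4 to 0.825 m from the base axis. Payload 7 kg.
Tool frame: the origin (TCP) lies on the centre line of the jaws, within the pads' length; the fingertips stand 25 mm ahead of it and the grasp point (between the pads) lies 6 mm ahead of it; z points along the fingers, y is the line along which they close (so a half turn about z gives the same grasp; the last joint's range is limited). The gripper opens to 88 mm and grips with 3 to 60 N. Pads are 19 mm wide; open, the fingers measure 130 mm over their backs; the gripper's body (78 mm by 193 mm) begins 47 mm behind the grasp point.
Start: joints at [-1.045, 0.359, 0.012, 0, -1.224, -0.288], TCP at [0.159, -0.656, 0.252] pointing down, gripper open.
Joint ranges: [-3.07, 3.07], [-1.43, 2.12], [-1.02, 1.25], [-3.03, 1.67], [-3.05, -0], [-3.03, 3.03]. Speed limits (rad/s): [2.39, 2.39, 3.01, 3.14, 3.14, 3.14].

INTERFACE

Orientations are given as [roll, pitch, yaw] about the fixed x, y, z axes, in that order (R = Rz(yaw) Ry(pitch) Rx(roll)).
In Python, from station import readout, vision, arm gives the robot as it stands. The module is installed in compiled form; this text tells all that it offers.
- The arm moves only by the tool carry_out, never from a script. Its argument "commands" is a list of rows, each an object with "dp": the shift along the tool's x, y, z in m, a list of three; "rotation": the turn, a rotation vector about the tool's x, y, z in degrees, a list of three. In form: [{"dp": [dx, dy, dz], "rotation": [wx, wy, wz]}, ...]. A call has 1 to 8 rows; each row shifts and turns the commanded pose from where the row before left it, along the tool's axes as they then stand; what a row does not reach is not made up. A row lasts 1/8 s, in which the tool goes at most 62.5 mm and 10.7 degrees, less where a joint would pass 70% of its speed; a pose out of reach is approached as far as the arm can. A call with a gripper value outside its range is refused whole. "grip" is the finger opening in m, from 0 to 0.0876, set as the call begins (left out, the last holds). The fingers move at their own pace and stop on an object; "force" is the grip in N (left out, the last holds). Time passes only in rows, so rows that do not move let the fingers close. It gives the time, the measured TCP pose, the force, the opening and the grip force at its end, in the units of the state.
- readout.get_state(): the state, without advancing time (a new reading comes with each control period).
- vision.grab_frame(name): name is "side" or "top" or "wrist"; returns (picture, depth): 420x560x3 uint8, red, green, blue; 420x560 float32, m along the optical axis (not along the pixel's ray), 0 where there is no reading.
- vision.calibration(name): a dict with "fovy" (degrees; the focal length in pixels is half the picture's height over the tangent of half this angle, whatever the lens; pixels are square), "cx", "cy" (the principal point, pixels), "dist" ([k1, k2, p1, p2, k3] as OpenCV has them; the pictures are not rectified), "origin" and "attitude" of the camera in the world; the wrist camera has in their place "mount" (4x4, takes a point from camera to tool coordinates, whose origin is the TCP and whose axes are the flange's). Camera axes: x right, y down, z forward; pixel columns grow to the right and rows downward; lengths in m; the calibration is good to about 2 mm. A picture is of the moment at which its call begins: read the wrist's pose just before it. calibration takes no time and is no camera call.
- arm.job_done(): hands the job in; it is judged then, once.
Trained networks look in the newest picture that a camera, given by its name, has taken for a name from the list of things; names that differ only in an ending like _2 or _b are one class to them, and where a whole thing is asked for, a point or a joint stands for the part that bears it (a point fixed in the world has none). Each returns a list of dicts, best first, with "score" (0 to 1); they miss things now and then, are a little off and sometimes report something else, mostly with a low value. They report only what shows in the picture. A call takes as long as a camera call. They do not tell look-alikes from the thing itself.
- vision.trace(label, camera): "pixels" (420x560 bool, what is visible of it) and "position" ([row, column] in pixels, amid what is visible of it).
The state is a dict: "t": time; "q": joint angles; "qd": joint speeds; "joint_efforts": joint torques, N m; "eef_pos": TCP position; "ee_rot": TCP orientation; "force": force on the tool from outside, world axes, zero at the start; "moment": the same for the moment, N m; "width": finger opening in m; "gripper_force": force on a finger pad.
Only numpy, scipy, OpenCV 4.12 (cv2) and the standard library are available. Lean on these libraries where they do the work, as an engineer would, in place of code of your own. Each camera call takes 0.05 s, during which the arm holds its last target. There are 200 camera calls.

## Working session

There is one attempt and no reset: what is moved stays moved. The work goes in short steps, Python scripts to look and compute and a tool call to move; the robot and the scene stay as the last step left them, time stands still between calls to the robot, and variables do not carry over. Pictures are saved under pics/ and viewed, at most 14 in all, crops included, and the job is handed in when it is done.

Besides the shell and the picture viewer there is one more tool, called after "Call:" in YAML: its name, and indented under it one key for each argument. carry_out: Moves the arm, as the interface text tells. Its arguments: {"type":"object","properties":{"commands":{"type":"array"},"grip":{"type":"number"},"force":{"type":"number"}},"required":["commands"]}

```bash
mkdir -p pics; cat > h.py <<'E'
import numpy as np, cv2
from scipy.spatial.transform import Rotation as R
from station import readout, vision, arm
def cam(n, st=None):
    c=vision.calibration(n); f=210/np.tan(np.radians(c["fovy"])/2)
    K=np.array([[f,0,c["cx"]],[0,f,c["cy"]],[0,0,1]]); D=np.array(c["dist"],float)
    if n=="wrist":
        st=st or readout.get_state(); T=np.eye(4); T[:3,:3]=R.from_euler('xyz',st["ee_rot"]).as_matrix(); T[:3,3]=st["eef_pos"]
        T=T@np.array(c["mount"])
    else:
        T=np.eye(4); a=np.array(c["attitude"],float)
        T[:3,:3]=a if a.shape==(3,3) else (R.from_euler('xyz',a).as_matrix() if a.size==3 else R.from_quat(a).as_matrix()); T[:3,3]=c["origin"]
    return K,D,T
def ray(C,uv):
    K,D,T=C; p=cv2.undistortPoints(np.array(uv,float).reshape(-1,1,2),K,D).reshape(-1,2)
    return np.c_[p,np.ones(len(p))]@T[:3,:3].T, T[:3,3]
def onz(C,uv,z):
    d,o=ray(C,uv); return o+d*((z-o[2])/d[:,2])[:,None]
def cloud(C,depth,mask):
    r,c=np.nonzero(mask&(depth>0)); d,o=ray(C,np.c_[c,r]); return o+d*depth[r,c][:,None]
def save(p,n): cv2.imwrite(f"pics/{n}.png",p[:,:,::-1])
def summ(n,labels,C,depth):
    for l in labels:
        for k in vision.trace(l,n)[:5]:
            m=k["pixels"]; P=cloud(C,depth,m)
            if len(P)<10: print(l,k["score"],k["position"],"nodepth");continue
            zt=np.percentile(P[:,2],97); top=P[P[:,2]>zt-.006]
            (rc,sz,an)=cv2.minAreaRect((top[:,:2]*1000).astype(np.float32))
            print(l,round(k["score"],2),"px",np.round(k["position"]),"n",m.sum(),"ztop",zt.round(4),"zmin",np.percentile(P[:,2],3).round(4),"topmed",np.median(top[:,:2],0).round(4),"rect",np.round(rc,1),np.round(sz,1),round(an,1))
E
python3 - <<'E'
from h import *
print({k:v for k,v in vision.calibration("top").items()}); print(vision.calibration("wrist"))
print(readout.get_state())
for n in ["top","side"]:
    p,d=vision.grab_frame(n); save(p,n+"0"); C=cam(n); print(n,C[2].round(3).tolist(),(d>0).mean())
    summ(n,["palette","tile","cup","bottle","jar"],C,d)
E
```

```text
{'fovy': 44.27785960263087, 'cx': 279.22191579888283, 'cy': 205.90255697955456, 'dist': array([0.06171065, 0.        , 0.        , 0.        , 0.        ]), 'origin': array([0.48363797, 0.07546763, 1.04599068]), 'attitude': array([-3.0655273 , -0.0056475 , -1.58505595])}
{'fovy': 71.56407389152882, 'cx': 277.40812682765863, 'cy': 206.96134625699196, 'dist': array([-0.03894161,  0.        ,  0.        ,  0.        ,  0.        ]), 'mount': array([[ 9.50056895e-04, -9.57889881e-01, -2.87134242e-01,
         7.71012849e-02],
       [ 9.99999334e-01,  7.21739111e-04,  9.01005988e-04,
         8.96606678e-05],
       [-6.55828507e-04, -2.87134906e-01,  9.57889929e-01,
        -1.33899624e-01],
       [ 0.00000000e+00,  0.00000000e+00,  0.00000000e+00,
         1.00000000e+00]])}
{'t': 0.0, 'q': array([-1.04491666e+00,  3.59377120e-01,  1.10541166e-02, -3.82665290e-04,
       -1.22409470e+00, -2.88057657e-01]), 'qd': array([-6.73693147e-04,  1.01434240e-03, -1.00914632e-03,  2.03710524e-03,
       -1.42849230e-03,  6.27834316e-06]), 'joint_efforts': array([ 7.48235880e-05, -5.82715237e+01,
[... 1813 characters left out ...]
.6] 80.0
cup 0.76 px [262. 192.] n 1200 ztop 0.0726 zmin 0.0072 topmed [0.6147 0.2636] rect [616.3 264.1] [57.  57.8] 4.8
cup 0.58 px [287. 249.] n 1097 ztop 0.0638 zmin 0.0028 topmed [0.496  0.2548] rect [497.3 252.8] [51.2 53.5] 39.0
bottle 0.78 px [142. 283.] n 562 ztop 0.1051 zmin 0.0004 topmed [ 0.7057 -0.1921] rect [ 707.2 -194.8] [24.8 24.1] 40.4
bottle 0.59 px [215. 237.] n 774 ztop 0.1079 zmin 0.0082 topmed [0.6246 0.119 ] rect [625.6 117.8] [23.4 24.6] 1.4
bottle 0.58 px [318. 146.] n 1190 ztop 0.1053 zmin 0.0061 topmed [0.5845 0.4085] rect [586.  408.2] [23.5 23.1] 67.7
jar 0.9 px [287. 246.] n 1058 ztop 0.0638 zmin 0.0069 topmed [0.496  0.2548] rect [497.3 252.8] [51.2 53.5] 39.0
```

View pics/top0.png

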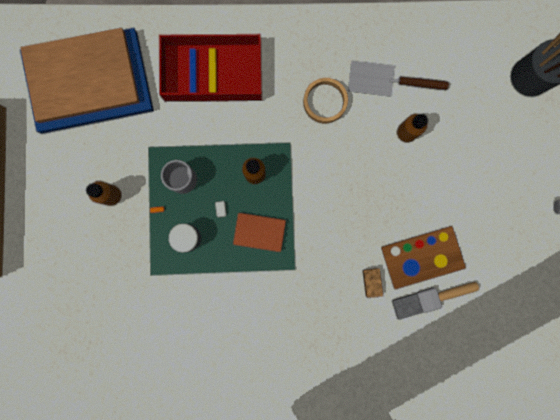

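View pics/side0.png

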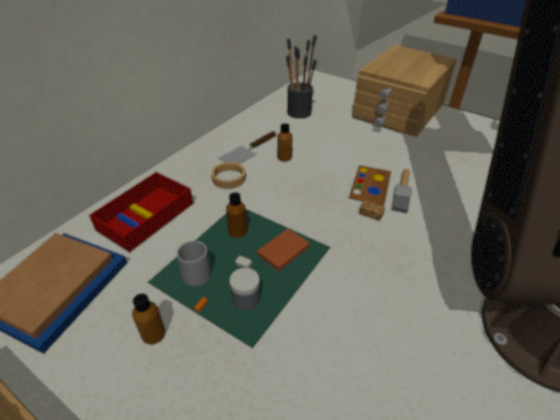

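The top view shows the mat with cup (178,177), bottle (253,170), jar (183,238) and tile (260,232). The palette is at (424,258), and the other two bottles, off the mat at (411,127) and (103,193), are farther from the base. The side view agrees. The order will be bottle, tile, jar, cup.

Call:
carry_out:
  commands:
    - {"dp": [0, 0, 0], "rotation": [0, 0, -10.5]}
    - {"dp": [0, 0, 0], "rotation": [0, 0, -10.5]}
    - {"dp": [0, 0, 0], "rotation": [0, 0, -10.5]}
    - {"dp": [0, 0, 0], "rotation": [0, 0, -10.5]}
    - {"dp": [0, 0, 0], "rotation": [0, 0, -10.5]}
    - {"dp": [0, 0, 0], "rotation": [0, 0, -10.5]}
    - {"dp": [0, 0, 0], "rotation": [0, 0, -10.5]}
    - {"dp": [0, 0, 0], "rotation": [0, 0, -10.5]}

```text
t: 1.6
eef_pos: [0.159, -0.656, 0.2516]
ee_rot: [-3.142, -0.0, -1.432]
force: [-0.4, -0.6, 0.1]
width: 0.0878
gripper_force: 0.0
```

Call:
carry_out:
  commands:
    - {"dp": [0, 0, 0], "rotation": [0, 0, -8]}
    - {"dp": [-0.031, -0.04, 0], "rotation": [0, 0, 0]}
    - {"dp": [-0.031, -0.04, 0], "rotation": [0, 0, 0]}
    - {"dp": [-0.031, -0.04, 0], "rotation": [0, 0, 0]}
    - {"dp": [-0.031, -0.04, 0], "rotation": [0, 0, 0]}
    - {"dp": [-0.031, -0.04, 0], "rotation": [0, 0, 0]}
    - {"dp": [-0.031, -0.04, 0], "rotation": [0, 0, 0]}
    - {"dp": [-0.031, -0.04, 0], "rotation": [0, 0, 0]}

```text
t: 2.6
eef_pos: [0.371, -0.3702, 0.252]
ee_rot: [-3.141, -0.001, -1.298]
force: [0.9, 0.2, 0.3]
width: 0.0875
gripper_force: 0.0
```

Call:
carry_out:
  commands:
    - {"dp": [-0.031, -0.04, 0], "rotation": [0, 0, 0]}
    - {"dp": [-0.031, -0.04, 0], "rotation": [0, 0, 0]}
    - {"dp": [-0.031, -0.04, 0], "rotation": [0, 0, 0]}
    - {"dp": [-0.031, -0.04, 0], "rotation": [0, 0, 0]}
    - {"dp": [-0.031, -0.04, 0], "rotation": [0, 0, 0]}
    - {"dp": [0, 0, 0], "rotation": [0, 0, 0]}
    - {"dp": [0, 0, 0], "rotation": [0, 0, 0]}

```text
t: 3.48
eef_pos: [0.5209, -0.1683, 0.2515]
ee_rot: [3.141, 0.0, -1.297]
force: [0.2, 0.4, -0.9]
width: 0.0879
gripper_force: 0.0
```

```bash
cat >> h.py <<'E'
def rel(tgt,st=None):
    st=st or readout.get_state(); return (R.from_euler('xyz',st["ee_rot"]).inv().apply(np.array(tgt)-st["eef_pos"])).round(4)
def wl(labels,name=None):
    st=readout.get_state(); p,d=vision.grab_frame("wrist"); C=cam("wrist",st)
    if name: save(p,name)
    summ("wrist",labels,C,d); return p,d,C
E
python3 - <<'E'
from h import *
wl(["palette"],"w1"); print("to mat view",rel([.56,.17,.3]))
E
```

```text
palette 0.91 px [154. 334.] n 8048 ztop 0.0105 zmin 0.0068 topmed [ 0.4572 -0.224 ] rect [ 455.3 -218.9] [ 90.7 150.3] 16.3
to mat view [-0.316  -0.1291 -0.0484]
```

View pics/w1.png

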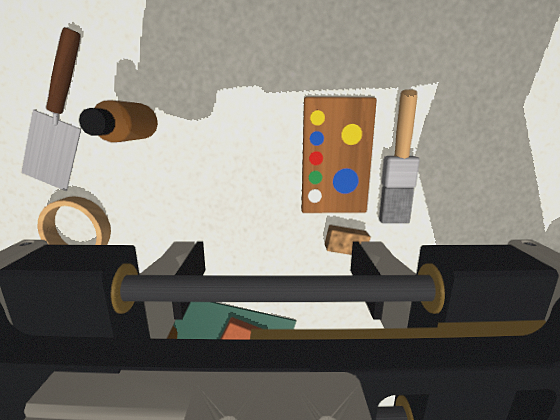

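The wrist view confirms the palette at (340,155), with free space behind it. Its dabs lie on the far edge, so its pose is about (0.455, -0.2175) with a yaw of 16°. Next is the bottle.

Call:
carry_out:
  commands:
    - {"dp": [-0.035, -0.026, 0], "rotation": [0, 0, 0]}
    - {"dp": [-0.035, -0.026, 0], "rotation": [0, 0, 0]}
    - {"dp": [-0.035, -0.026, 0], "rotation": [0, 0, 0]}
    - {"dp": [-0.035, -0.026, 0], "rotation": [0, 0, 0]}
    - {"dp": [-0.035, -0.026, 0], "rotation": [0, 0, 0]}
    - {"dp": [-0.035, -0.026, 0], "rotation": [0, 0, 0]}
    - {"dp": [-0.036, -0.024, 0], "rotation": [0, 0, 0]}
    - {"dp": [0, 0, 0], "rotation": [0, 0, 0]}

```text
t: 4.58
eef_pos: [0.6287, 0.1182, 0.2511]
ee_rot: [3.141, -0.0, -1.297]
force: [-0.8, -0.8, -0.7]
width: 0.0876
gripper_force: 0.0
```

```bash
python3 - <<'E'
from h import *
wl(["tile","cup","bottle","jar"],"w2"); print(rel([.628,.1173,.072]))
E
```

```text
tile 0.57 px [195. 370.] n 3593 ztop 0.0211 zmin 0.0103 topmed [0.5114 0.1055] rect [510.  108.5] [95.7 64.2] 79.8
cup 0.83 px [306. 256.] n 1319 ztop 0.0743 zmin 0.0079 topmed [0.615  0.2834] rect [615.4 275.7] [57.6 32.3] 15.5
bottle 0.68 px [189. 279.] n 1557 ztop 0.1095 zmin 0.004 topmed [0.6295 0.1153] rect [629.8 115.7] [24.7 24.7] 14.5
jar 0.92 px [317. 343.] n 933 ztop 0.0652 zmin 0.0584 topmed [0.5004 0.2531] rect [500.2 255.2] [51.  40.8] 12.5
jar 0.74 px [305. 256.] n 1312 ztop 0.0742 zmin 0.0077 topmed [0.6152 0.2828] rect [615.4 275.7] [57.6 32.3] 15.5
[-0.0017 -0.0005  0.1798]
```

View pics/w2.png

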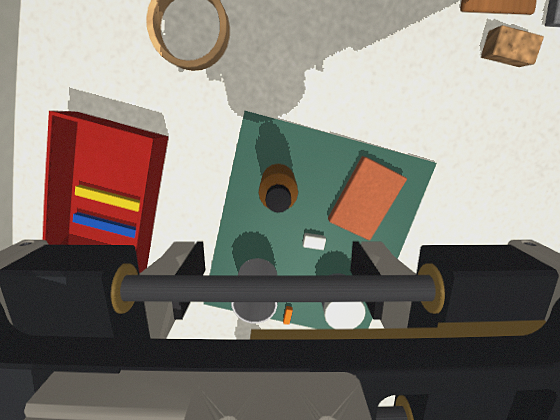

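Bottle at (279,190) sits centred below the jaws, within 2 mm. Descending.

Call:
carry_out:
  commands:
    - {"dp": [0.001, 0, 0.035], "rotation": [0, 0, 0]}
    - {"dp": [0, 0, 0.035], "rotation": [0, 0, 0]}
    - {"dp": [0, 0, 0.035], "rotation": [0, 0, 0]}
    - {"dp": [0, 0, 0.03], "rotation": [0, 0, 0]}
    - {"dp": [0, 0, 0.023], "rotation": [0, 0, 0]}
    - {"dp": [0, 0, 0.02], "rotation": [0, 0, 0]}
    - {"dp": [0, 0, 0], "rotation": [0, 0, 0]}

```text
t: 5.7
eef_pos: [0.6273, 0.1145, 0.0724]
ee_rot: [3.139, -0.0, -1.299]
force: [0.3, 0.7, 1.0]
width: 0.0876
gripper_force: 0.0
```

Call:
carry_out:
  commands:
    - {"dp": [0, 0, 0], "rotation": [0, 0, 0]}
    - {"dp": [0, 0, 0], "rotation": [0, 0, 0]}
    - {"dp": [0, 0, 0], "rotation": [0, 0, 0]}
    - {"dp": [0, 0, 0], "rotation": [0, 0, 0]}
    - {"dp": [0, 0, 0], "rotation": [0, 0, 0]}
    - {"dp": [0, 0, 0], "rotation": [0, 0, 0]}
  grip: 0.03
  force: 20

```text
t: 6.45
eef_pos: [0.6285, 0.1161, 0.0737]
ee_rot: [-3.141, -0.0, -1.298]
force: [-0.2, -0.2, 1.1]
width: 0.0435
gripper_force: 20.0
```

Call:
carry_out:
  commands:
    - {"dp": [0, 0, -0.02], "rotation": [0, 0, 0]}
    - {"dp": [0, 0, -0.03], "rotation": [0, 0, 0]}
    - {"dp": [0, 0, -0.03], "rotation": [0, 0, 0]}
    - {"dp": [0.015, 0.013, 0], "rotation": [0, 0, 0]}
    - {"dp": [0.025, 0.022, 0], "rotation": [0, 0, 0]}
    - {"dp": [0.03, 0.026, 0], "rotation": [0, 0, 0]}
    - {"dp": [0.03, 0.026, 0], "rotation": [0, 0, 0]}
    - {"dp": [0.03, 0.026, 0], "rotation": [0, 0, 0]}

```text
t: 7.45
eef_pos: [0.5528, -0.0413, 0.1525]
ee_rot: [3.14, 0.0, -1.298]
force: [0.5, -0.7, -1.0]
width: 0.0436
gripper_force: 20.0
```

Call:
carry_out:
  commands:
    - {"dp": [0.025, 0.022, 0], "rotation": [0, 0, 0]}
    - {"dp": [0.019, 0.016, 0], "rotation": [0, 0, 0]}
    - {"dp": [0, 0, 0.03], "rotation": [0, 0, 0]}
    - {"dp": [0, 0, 0.02], "rotation": [0, 0, 0]}
    - {"dp": [0, 0, 0.015], "rotation": [0, 0, 0]}
    - {"dp": [0, 0, 0], "rotation": [0, 0, 0]}
    - {"dp": [0, 0, 0], "rotation": [0, 0, 0]}

```text
t: 8.32
eef_pos: [0.5302, -0.0922, 0.089]
ee_rot: [-3.141, -0.0, -1.298]
force: [0.6, 0.9, -1.0]
width: 0.0437
gripper_force: 20.0
```

Call:
carry_out:
  commands:
    - {"dp": [0, 0, 0.01], "rotation": [0, 0, 0]}
    - {"dp": [0, 0, 0.005], "rotation": [0, 0, 0]}
    - {"dp": [0, 0, 0.003], "rotation": [0, 0, 0]}
    - {"dp": [0, 0, 0], "rotation": [0, 0, 0]}
    - {"dp": [0, 0, 0], "rotation": [0, 0, 0]}
    - {"dp": [0, 0, 0], "rotation": [0, 0, 0]}

```text
t: 9.07
eef_pos: [0.5298, -0.0923, 0.0706]
ee_rot: [3.142, -0.0, -1.298]
force: [-0.4, -0.0, 0.2]
width: 0.0432
gripper_force: 20.0
```

Call:
carry_out:
  commands:
    - {"dp": [0, 0, 0], "rotation": [0, 0, 0]}
    - {"dp": [0, 0, 0], "rotation": [0, 0, 0]}
    - {"dp": [0, 0, 0], "rotation": [0, 0, 0]}
    - {"dp": [0, 0, 0], "rotation": [0, 0, 0]}
    - {"dp": [0, 0, -0.03], "rotation": [0, 0, 0]}
    - {"dp": [0, 0, -0.03], "rotation": [0, 0, 0]}
    - {"dp": [0, 0, -0.04], "rotation": [0, 0, 0]}
    - {"dp": [0, 0, 0], "rotation": [0, 0, 0]}
  grip: 0.0876

```text
t: 10.07
eef_pos: [0.5318, -0.0922, 0.1739]
ee_rot: [-3.135, -0.001, -1.298]
force: [-0.4, -0.2, -1.0]
width: 0.0874
gripper_force: 0.0
```

```bash
python3 - <<'E'
from h import *
print(rel([.51,.1087,.17]))
E
```

```text
[-0.1993 -0.0332  0.0038]
```

Call:
carry_out:
  commands:
    - {"dp": [-0.033, -0.0055, 0], "rotation": [0, 0, 0]}
    - {"dp": [-0.033, -0.0055, 0], "rotation": [0, 0, 0]}
    - {"dp": [-0.033, -0.0055, 0], "rotation": [0, 0, 0]}
    - {"dp": [-0.033, -0.0055, 0], "rotation": [0, 0, 0]}
    - {"dp": [-0.033, -0.0055, 0], "rotation": [0, 0, 0]}
    - {"dp": [-0.034, -0.0055, 0], "rotation": [0, 0, 0]}
    - {"dp": [0, 0, 0], "rotation": [0, 0, 8.6]}
    - {"dp": [0, 0, 0], "rotation": [0, 0, 8.6]}

```text
t: 11.08
eef_pos: [0.5075, 0.1087, 0.1697]
ee_rot: [3.14, -0.001, -1.602]
force: [-0.1, 0.3, -0.2]
width: 0.0876
gripper_force: 0.0
```

Call:
carry_out:
  commands:
    - {"dp": [0, 0, 0], "rotation": [0, 0, 8.5]}
    - {"dp": [0, 0, 0.04], "rotation": [0, 0, 0]}
    - {"dp": [0, 0, 0.035], "rotation": [0, 0, 0]}
    - {"dp": [0, 0, 0.02], "rotation": [0, 0, 0]}
    - {"dp": [0, 0, 0], "rotation": [0, 0, 0]}
    - {"dp": [0, 0, 0], "rotation": [0, 0, 0]}

```text
t: 11.82
eef_pos: [0.5084, 0.1084, 0.076]
ee_rot: [-3.141, 0.0, -1.746]
force: [-0.1, 0.5, 0.6]
width: 0.0875
gripper_force: 0.0
```

```bash
python3 - <<'E'
from h import *
print(rel([.51,.1087,.0305]))
E
```

```text
[-0.0006 -0.0015  0.0455]
```

Call:
carry_out:
  commands:
    - {"dp": [0, -0.001, 0.02], "rotation": [0, 0, 0]}
    - {"dp": [0, 0, 0.015], "rotation": [0, 0, 0]}
    - {"dp": [0, 0, 0.01], "rotation": [0, 0, 0]}
    - {"dp": [0, 0, 0], "rotation": [0, 0, 0]}

```text
t: 12.32
eef_pos: [0.5087, 0.1079, 0.0301]
ee_rot: [3.141, -0.001, -1.747]
force: [-0.5, 0.1, -0.9]
width: 0.0873
gripper_force: 0.0
```

Call:
carry_out:
  commands:
    - {"dp": [0, 0, 0], "rotation": [0, 0, 0]}
    - {"dp": [0, 0, 0], "rotation": [0, 0, 0]}
    - {"dp": [0, 0, 0], "rotation": [0, 0, 0]}
    - {"dp": [0, 0, 0], "rotation": [0, 0, 0]}
    - {"dp": [0, 0, 0], "rotation": [0, 0, 0]}
    - {"dp": [0, 0, -0.02], "rotation": [0, 0, 0]}
    - {"dp": [0, 0, -0.02], "rotation": [0, 0, 0]}
    - {"dp": [0, 0, 0], "rotation": [0, 0, 0]}
  grip: 0.05
  force: 35

```text
t: 13.32
eef_pos: [0.5096, 0.1085, 0.0715]
ee_rot: [-3.14, 0.002, -1.747]
force: [0.7, -0.3, -2.6]
width: 0.0634
gripper_force: 35.0
```

Call:
carry_out:
  commands:
    - {"dp": [0, 0, -0.03], "rotation": [0, 0, 0]}
    - {"dp": [0, 0, -0.035], "rotation": [0, 0, 0]}
    - {"dp": [0, 0, -0.035], "rotation": [0, 0, 0]}
    - {"dp": [0, 0, -0.03], "rotation": [0, 0, 0]}
    - {"dp": [0, 0, 0], "rotation": [0, 0, -8.7]}
    - {"dp": [0, 0, 0], "rotation": [0, 0, -8.7]}
    - {"dp": [0, 0, 0], "rotation": [0, 0, -8.6]}
    - {"dp": [0, 0, 0], "rotation": [0, 0, 0]}

```text
t: 14.32
eef_pos: [0.5085, 0.1079, 0.1994]
ee_rot: [3.14, -0.0, -1.294]
force: [-0.1, -0.3, -2.1]
width: 0.0636
gripper_force: 35.0
```

```bash
python3 - <<'E'
from h import *
print(rel([.5579,-.188,.2]))
E
```

```text
[ 0.2982  0.0334 -0.0005]
```

Call:
carry_out:
  commands:
    - {"dp": [0.025, 0.003, 0], "rotation": [0, 0, 0]}
    - {"dp": [0.04, 0.0045, 0], "rotation": [0, 0, 0]}
    - {"dp": [0.045, 0.005, 0], "rotation": [0, 0, 0]}
    - {"dp": [0.045, 0.005, 0], "rotation": [0, 0, 0]}
    - {"dp": [0.045, 0.005, 0], "rotation": [0, 0, 0]}
    - {"dp": [0.045, 0.005, 0], "rotation": [0, 0, 0]}
    - {"dp": [0.035, 0.004, 0], "rotation": [0, 0, 0]}
    - {"dp": [0.018, 0.002, 0], "rotation": [0, 0, 0]}

```text
t: 15.32
eef_pos: [0.5583, -0.1893, 0.1995]
ee_rot: [3.14, 0.001, -1.298]
force: [-0.3, -0.3, -1.3]
width: 0.0636
gripper_force: 35.0
```

Call:
carry_out:
  commands:
    - {"dp": [0, 0, 0], "rotation": [0, 0, 0]}
    - {"dp": [0, 0, 0.04], "rotation": [0, 0, 0]}
    - {"dp": [0, 0, 0.04], "rotation": [0, 0, 0]}
    - {"dp": [0, 0, 0.03], "rotation": [0, 0, 0]}
    - {"dp": [0, 0, 0.02], "rotation": [0, 0, 0]}
    - {"dp": [0, 0, 0.02], "rotation": [0, 0, 0]}
    - {"dp": [0, 0, 0], "rotation": [0, 0, 0]}
    - {"dp": [0, 0, 0], "rotation": [0, 0, 0]}

```text
t: 16.32
eef_pos: [0.5591, -0.1871, 0.0513]
ee_rot: [-3.141, -0.0, -1.292]
force: [0.2, 0.3, -1.0]
width: 0.0638
gripper_force: 35.0
```

```bash
python3 - <<'E'
from h import *
wl(["tile","palette"],"w3"); print(rel([.5579,-.188,.028]))
E
```

```text
tile 0.74 px [237. 281.] n 14701 ztop 0.0411 zmin 0.0366 topmed [ 0.5627 -0.2028] rect [ 560.2 -189.5] [64.7 91.4] 16.1
palette 0.71 px [183. 445.] n 17356 ztop 0.0102 zmin 0.007 topmed [ 0.4685 -0.2547] rect [ 463.8 -246.2] [90.5 92.4] 16.0
[0.0002 0.0015 0.0236]
```

Call:
carry_out:
  commands:
    - {"dp": [0, 0.001, 0.01], "rotation": [0, 0, 0]}
    - {"dp": [0, 0, 0.008], "rotation": [0, 0, 0]}
    - {"dp": [0, 0, 0.0055], "rotation": [0, 0, 0]}
    - {"dp": [0, 0, 0], "rotation": [0, 0, 0]}
    - {"dp": [0, 0, 0], "rotation": [0, 0, 0]}

```text
t: 17.1
eef_pos: [0.5571, -0.188, 0.0278]
ee_rot: [3.141, 0.0, -1.293]
force: [-4.0, 1.5, 11.6]
width: 0.0634
gripper_force: 35.0
```

Call:
carry_out:
  commands:
    - {"dp": [0, 0, 0], "rotation": [0, 0, 0]}
    - {"dp": [0, 0, 0], "rotation": [0, 0, 0]}
    - {"dp": [0, 0, 0], "rotation": [0, 0, 0]}
    - {"dp": [0, 0, 0], "rotation": [0, 0, 0]}
    - {"dp": [0, 0, -0.04], "rotation": [0, 0, 0]}
    - {"dp": [0, 0, -0.05], "rotation": [0, 0, 0]}
    - {"dp": [0, 0, -0.06], "rotation": [0, 0, 0]}
    - {"dp": [0, 0, -0.04], "rotation": [0, 0, 0]}
  grip: 0.0876

```text
t: 18.1
eef_pos: [0.5582, -0.1881, 0.2202]
ee_rot: [-3.139, -0.001, -1.293]
force: [0.3, 0.1, -0.8]
width: 0.0877
gripper_force: 0.0
```

```bash
python3 - <<'E'
from h import *
wl(["tile","bottle"]); print(rel([.4995,.253,.2]))
E
```

```text
tile 0.97 px [184. 280.] n 4161 ztop 0.0181 zmin 0.0151 topmed [ 0.5579 -0.1905] rect [ 557.5 -188.1] [64.  94.1] 16.2
bottle 0.93 px [151. 138.] n 2836 ztop 0.1065 zmin 0.0097 topmed [ 0.7087 -0.1962] rect [ 709.5 -195.6] [25.2 25. ] 61.2
bottle 0.75 px [264. 281.] n 1348 ztop 0.1071 zmin 0.0011 topmed [ 0.53   -0.0905] rect [ 546.7 -149. ] [ 25.1 145.6] 15.9
[-0.4404 -0.0639  0.0193]
```

Call:
carry_out:
  commands:
    - {"dp": [-0.044, -0.0064, 0], "rotation": [0, 0, 0]}
    - {"dp": [-0.044, -0.0064, 0], "rotation": [0, 0, 0]}
    - {"dp": [-0.044, -0.0064, 0], "rotation": [0, 0, 0]}
    - {"dp": [-0.044, -0.0064, 0], "rotation": [0, 0, 0]}
    - {"dp": [-0.044, -0.0064, 0], "rotation": [0, 0, 0]}
    - {"dp": [-0.044, -0.0064, 0], "rotation": [0, 0, 0]}
    - {"dp": [-0.044, -0.0064, 0], "rotation": [0, 0, 0]}
    - {"dp": [-0.044, -0.0064, 0], "rotation": [0, 0, 0]}

```text
t: 19.25
eef_pos: [0.5093, 0.1657, 0.2157]
ee_rot: [3.14, -0.0, -1.293]
force: [0.8, -0.5, -0.9]
width: 0.0874
gripper_force: 0.0
```

Call:
carry_out:
  commands:
    - {"dp": [-0.044, -0.0064, 0], "rotation": [0, 0, 0]}
    - {"dp": [-0.044, -0.0064, 0.02], "rotation": [0, 0, 0]}
    - {"dp": [0, 0, 0.03], "rotation": [0, 0, 0]}
    - {"dp": [0, 0, 0.03], "rotation": [0, 0, 0]}
    - {"dp": [0, 0, 0.02], "rotation": [0, 0, 0]}
    - {"dp": [0, 0, 0], "rotation": [0, 0, 0]}
    - {"dp": [0, 0, 0], "rotation": [0, 0, 0]}

```text
t: 20.12
eef_pos: [0.4986, 0.2528, 0.1172]
ee_rot: [3.141, -0.0, -1.293]
force: [0.7, -0.4, 0.7]
width: 0.0875
gripper_force: 0.0
```

```bash
python3 - <<'E'
from h import *
wl(["jar"],"w4"); print(rel([.4995,.253,.046]))
E
```

```text
jar 0.68 px [228. 273.] n 5370 ztop 0.0647 zmin 0.0092 topmed [0.5009 0.25  ] rect [500.5 251.7] [53.1 53.2] 49.4
[ 0.0002 -0.0006  0.0719]
```

View pics/w4.png

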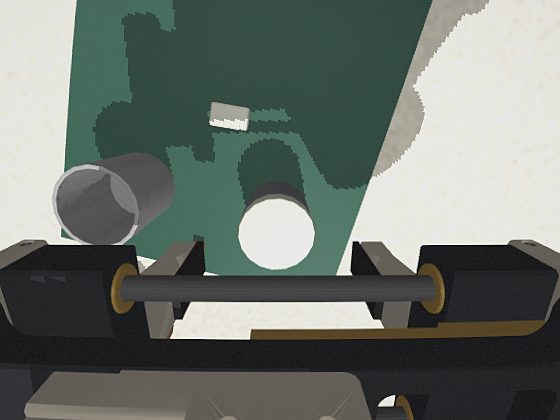

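Jar at (277,228) lies between the fingers and the cup at (110,200) is clear. Descending and gripping.

Call:
carry_out:
  commands:
    - {"dp": [0, -0.001, 0.025], "rotation": [0, 0, 0]}
    - {"dp": [0, 0, 0.025], "rotation": [0, 0, 0]}
    - {"dp": [0, 0, 0.022], "rotation": [0, 0, 0]}
    - {"dp": [0, 0, 0], "rotation": [0, 0, 0]}
    - {"dp": [0, 0, 0], "rotation": [0, 0, 0]}

```text
t: 20.85
eef_pos: [0.5, 0.2535, 0.0463]
ee_rot: [-3.14, 0.001, -1.293]
force: [1.0, 0.6, 0.4]
width: 0.0877
gripper_force: 0.0
```

Call:
carry_out:
  commands:
    - {"dp": [0, 0, 0], "rotation": [0, 0, 0]}
    - {"dp": [0, 0, 0], "rotation": [0, 0, 0]}
    - {"dp": [0, 0, 0], "rotation": [0, 0, 0]}
    - {"dp": [0, 0, 0], "rotation": [0, 0, 0]}
    - {"dp": [0, 0, 0], "rotation": [0, 0, 0]}
  grip: 0.04
  force: 20

```text
t: 21.48
eef_pos: [0.4994, 0.253, 0.0452]
ee_rot: [-3.141, 0.0, -1.293]
force: [-0.9, 0.3, 2.3]
width: 0.0535
gripper_force: 20.0
```

Call:
carry_out:
  commands:
    - {"dp": [0, 0, -0.02], "rotation": [0, 0, 0]}
    - {"dp": [0, 0, -0.04], "rotation": [0, 0, 0]}
    - {"dp": [0, 0, -0.05], "rotation": [0, 0, 0]}
    - {"dp": [0, 0, -0.05], "rotation": [0, 0, 0]}
    - {"dp": [0, 0, -0.02], "rotation": [0, 0, 0]}
    - {"dp": [0, 0, 0], "rotation": [0, 0, 0]}

```text
t: 22.22
eef_pos: [0.4997, 0.2534, 0.2263]
ee_rot: [-3.139, 0.002, -1.293]
force: [0.2, 0.3, -2.7]
width: 0.054
gripper_force: 20.0
```

```bash
python3 - <<'E'
from h import *
print(rel([.5868,-.2889,.2]))
E
```

```text
[0.5454 0.0651 0.0253]
```

Call:
carry_out:
  commands:
    - {"dp": [0.03, 0.003, 0], "rotation": [0, 0, 0]}
    - {"dp": [0.045, 0.005, 0], "rotation": [0, 0, 0]}
    - {"dp": [0.05, 0.006, 0], "rotation": [0, 0, 0]}
    - {"dp": [0.05, 0.006, 0], "rotation": [0, 0, 0]}
    - {"dp": [0.05, 0.006, 0], "rotation": [0, 0, 0]}
    - {"dp": [0.05, 0.006, 0], "rotation": [0, 0, 0]}
    - {"dp": [0.05, 0.006, 0], "rotation": [0, 0, 0]}
    - {"dp": [0.05, 0.006, 0], "rotation": [0, 0, 0]}

```text
t: 23.22
eef_pos: [0.559, -0.1212, 0.2227]
ee_rot: [3.138, 0.001, -1.293]
force: [1.7, 0.4, -2.8]
width: 0.0536
gripper_force: 20.0
```

Call:
carry_out:
  commands:
    - {"dp": [0.05, 0.006, 0], "rotation": [0, 0, 0]}
    - {"dp": [0.05, 0.006, 0], "rotation": [0, 0, 0]}
    - {"dp": [0.04, 0.005, 0], "rotation": [0, 0, 0]}
    - {"dp": [0.03, 0.004, 0], "rotation": [0, 0, 0]}
    - {"dp": [0, 0, 0.05], "rotation": [0, 0, 0]}
    - {"dp": [0, 0, 0.05], "rotation": [0, 0, 0]}
    - {"dp": [0, 0, 0.03], "rotation": [0, 0, 0]}
    - {"dp": [0, 0, 0], "rotation": [0, 0, 0]}

```text
t: 24.22
eef_pos: [0.5833, -0.2882, 0.0902]
ee_rot: [3.134, 0.004, -1.294]
force: [-0.7, -0.6, -1.4]
width: 0.0538
gripper_force: 20.0
```

```bash
python3 - <<'E'
from h import *
print(rel([.5868,-.2889,.0428]))
E
```

```text
[ 0.0018 -0.0035  0.0474]
```

Call:
carry_out:
  commands:
    - {"dp": [0, -0.002, 0.02], "rotation": [0, 0, 0]}
    - {"dp": [0, 0, 0.014], "rotation": [0, 0, 0]}
    - {"dp": [0, 0, 0.006], "rotation": [0, 0, 0]}
    - {"dp": [0, 0, 0], "rotation": [0, 0, 0]}
    - {"dp": [0, 0, 0], "rotation": [0, 0, 0]}

```text
t: 24.85
eef_pos: [0.5888, -0.2885, 0.0558]
ee_rot: [-3.141, -0.001, -1.293]
force: [0.6, 0.7, -2.0]
width: 0.0536
gripper_force: 20.0
```

Call:
carry_out:
  commands:
    - {"dp": [0, 0.001, 0.006], "rotation": [0, 0, 0]}
    - {"dp": [0, 0, 0.004], "rotation": [0, 0, 0]}
    - {"dp": [0, 0, 0.003], "rotation": [0, 0, 0]}
    - {"dp": [0, 0, 0], "rotation": [0, 0, 0]}
    - {"dp": [0, 0, 0], "rotation": [0, 0, 0]}

```text
t: 25.48
eef_pos: [0.5873, -0.2886, 0.0423]
ee_rot: [3.141, -0.0, -1.293]
force: [-1.8, 2.2, 3.0]
width: 0.0536
gripper_force: 20.0
```

Call:
carry_out:
  commands:
    - {"dp": [0, 0, 0], "rotation": [0, 0, 0]}
    - {"dp": [0, 0, 0], "rotation": [0, 0, 0]}
    - {"dp": [0, 0, 0], "rotation": [0, 0, 0]}
    - {"dp": [0, 0, 0], "rotation": [0, 0, 0]}
    - {"dp": [0, 0, -0.04], "rotation": [0, 0, 0]}
    - {"dp": [0, 0, -0.05], "rotation": [0, 0, 0]}
    - {"dp": [0, 0, -0.06], "rotation": [0, 0, 0]}
    - {"dp": [0, 0, -0.03], "rotation": [0, 0, 0]}
  grip: 0.0876

```text
t: 26.48
eef_pos: [0.5885, -0.2891, 0.2262]
ee_rot: [-3.137, -0.003, -1.293]
force: [-0.1, 1.0, -0.4]
width: 0.0876
gripper_force: 0.0
```

```bash
python3 - <<'E'
from h import *
wl(["jar"]); print(rel([.6175,.2635,.22]))
E
```

```text
jar 0.92 px [193. 280.] n 2213 ztop 0.0619 zmin 0.0123 topmed [ 0.5885 -0.2912] rect [ 588.4 -289.9] [51.3 53.3] 17.1
[-0.5238 -0.179   0.006 ]
```

Call:
carry_out:
  commands:
    - {"dp": [-0.04, -0.0137, 0], "rotation": [0, 0, 0]}
    - {"dp": [-0.044, -0.015, 0], "rotation": [0, 0, 0]}
    - {"dp": [-0.044, -0.015, 0], "rotation": [0, 0, 0]}
    - {"dp": [-0.044, -0.015, 0], "rotation": [0, 0, 0]}
    - {"dp": [-0.044, -0.015, 0], "rotation": [0, 0, 0]}
    - {"dp": [-0.044, -0.015, 0], "rotation": [0, 0, 0]}
    - {"dp": [-0.044, -0.015, 0], "rotation": [0, 0, 0]}
    - {"dp": [-0.044, -0.015, 0], "rotation": [0, 0, 0]}

```text
t: 27.58
eef_pos: [0.6056, 0.0801, 0.2213]
ee_rot: [3.141, 0.0, -1.293]
force: [1.1, -0.7, -0.1]
width: 0.0872
gripper_force: 0.0
```

Call:
carry_out:
  commands:
    - {"dp": [-0.044, -0.015, 0], "rotation": [0, 0, 0]}
    - {"dp": [-0.044, -0.015, 0], "rotation": [0, 0, 0]}
    - {"dp": [-0.044, -0.015, 0], "rotation": [0, 0, 0]}
    - {"dp": [-0.044, -0.015, 0], "rotation": [0, 0, 0]}
    - {"dp": [0, 0, 0.04], "rotation": [0, 0, 0]}
    - {"dp": [0, 0, 0.04], "rotation": [0, 0, 0]}
    - {"dp": [0, 0, 0.02], "rotation": [0, 0, 0]}
    - {"dp": [0, 0, 0], "rotation": [0, 0, 0]}

```text
t: 28.58
eef_pos: [0.6142, 0.2634, 0.1194]
ee_rot: [3.137, -0.002, -1.293]
force: [-0.2, -0.1, 0.0]
width: 0.0874
gripper_force: 0.0
```

```bash
python3 - <<'E'
from h import *
wl(["cup"]); print(rel([.6175,.2635,.054]))
E
```

```text
cup 0.69 px [230. 273.] n 6562 ztop 0.0742 zmin 0.0079 topmed [0.6198 0.2645] rect [619.3 261.9] [56.8 56.6] 20.6
[ 0.0013 -0.0014  0.0684]
```

Call:
carry_out:
  commands:
    - {"dp": [0.001, -0.001, 0.025], "rotation": [0, 0, 0]}
    - {"dp": [0, 0, 0.025], "rotation": [0, 0, 0]}
    - {"dp": [0, 0, 0.017], "rotation": [0, 0, 0]}
    - {"dp": [0, 0, 0], "rotation": [0, 0, 0]}
    - {"dp": [0, 0, 0], "rotation": [0, 0, 0]}

```text
t: 29.3
eef_pos: [0.6174, 0.264, 0.0562]
ee_rot: [-3.14, 0.0, -1.293]
force: [0.4, 1.0, 1.0]
width: 0.0875
gripper_force: 0.0
```

Call:
carry_out:
  commands:
    - {"dp": [0, 0, 0], "rotation": [0, 0, 0]}
    - {"dp": [0, 0, 0], "rotation": [0, 0, 0]}
    - {"dp": [0, 0, 0], "rotation": [0, 0, 0]}
    - {"dp": [0, 0, 0], "rotation": [0, 0, 0]}
    - {"dp": [0, 0, 0], "rotation": [0, 0, 0]}
  grip: 0.045
  force: 20

```text
t: 29.92
eef_pos: [0.6169, 0.2638, 0.0554]
ee_rot: [-3.141, 0.0, -1.293]
force: [0.5, -0.2, 2.6]
width: 0.0586
gripper_force: 20.0
```

Call:
carry_out:
  commands:
    - {"dp": [0, 0, -0.02], "rotation": [0, 0, 0]}
    - {"dp": [0, 0, -0.04], "rotation": [0, 0, 0]}
    - {"dp": [0, 0, -0.05], "rotation": [0, 0, 0]}
    - {"dp": [0, 0, -0.04], "rotation": [0, 0, 0]}
    - {"dp": [0, 0, -0.02], "rotation": [0, 0, 0]}
    - {"dp": [0, 0, 0], "rotation": [0, 0, 0]}

```text
t: 30.68
eef_pos: [0.6172, 0.264, 0.2266]
ee_rot: [-3.139, 0.001, -1.293]
force: [-0.3, 0.2, -1.5]
width: 0.0583
gripper_force: 20.0
```

```bash
python3 - <<'E'
from h import *
print(rel([.558,-.188,.22]))
E
```

```text
[0.4184 0.1809 0.0056]
```

Call:
carry_out:
  commands:
    - {"dp": [0.03, 0.013, 0], "rotation": [0, 0, 0]}
    - {"dp": [0.045, 0.0195, 0], "rotation": [0, 0, 0]}
    - {"dp": [0.045, 0.0195, 0], "rotation": [0, 0, 0]}
    - {"dp": [0.045, 0.0195, 0], "rotation": [0, 0, 0]}
    - {"dp": [0.045, 0.0195, 0], "rotation": [0, 0, 0]}
    - {"dp": [0.045, 0.0195, 0], "rotation": [0, 0, 0]}
    - {"dp": [0.045, 0.0195, 0], "rotation": [0, 0, 0]}
    - {"dp": [0.045, 0.0195, 0], "rotation": [0, 0, 0]}

```text
t: 31.68
eef_pos: [0.5663, -0.1106, 0.2232]
ee_rot: [3.139, 0.001, -1.293]
force: [0.8, -0.2, -1.4]
width: 0.0588
gripper_force: 20.0
```

Call:
carry_out:
  commands:
    - {"dp": [0.04, 0.0175, 0], "rotation": [0, 0, 0]}
    - {"dp": [0.033, 0.0145, 0], "rotation": [0, 0, 0]}
    - {"dp": [0, 0, 0], "rotation": [0, 0, 0]}
    - {"dp": [0, 0, 0.04], "rotation": [0, 0, 0]}
    - {"dp": [0, 0, 0.05], "rotation": [0, 0, 0]}
    - {"dp": [0, 0, 0.035], "rotation": [0, 0, 0]}
    - {"dp": [0, 0, 0], "rotation": [0, 0, 0]}
    - {"dp": [0, 0, 0], "rotation": [0, 0, 0]}

```text
t: 32.67
eef_pos: [0.5575, -0.1879, 0.1008]
ee_rot: [-3.141, -0.001, -1.292]
force: [0.1, 0.1, -0.6]
width: 0.0581
gripper_force: 20.0
```

```bash
python3 - <<'E'
from h import *
wl(["tile","cup"],"w5"); print(rel([.558,-.188,.0685]))
E
```

```text
cup 0.66 px [260. 277.] n 9943 ztop 0.1195 zmin 0.0535 topmed [ 0.5658 -0.2063] rect [ 559.4 -191.6] [55.9 53.8] 19.4
[-0.0001  0.      0.0333]
```

View pics/w5.png

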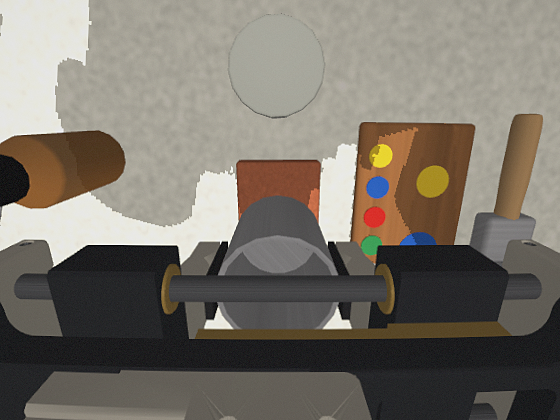

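The cup hangs over the tile (279,185), the jar stands at (277,65) and the palette is clear. Lowering.

Call:
carry_out:
  commands:
    - {"dp": [-0.001, 0, 0.015], "rotation": [0, 0, 0]}
    - {"dp": [0, 0, 0.01], "rotation": [0, 0, 0]}
    - {"dp": [0, 0, 0.004], "rotation": [0, 0, 0]}
    - {"dp": [0, 0, 0.003], "rotation": [0, 0, 0]}
    - {"dp": [0, 0, 0], "rotation": [0, 0, 0]}
    - {"dp": [0, 0, 0], "rotation": [0, 0, 0]}

```text
t: 33.58
eef_pos: [0.5566, -0.1873, 0.0684]
ee_rot: [-3.142, -0.0, -1.293]
force: [-2.1, 0.3, 4.3]
width: 0.0585
gripper_force: 20.0
```

Contact felt (4 N up). Releasing.

Call:
carry_out:
  commands:
    - {"dp": [0, 0, 0], "rotation": [0, 0, 0]}
    - {"dp": [0, 0, 0], "rotation": [0, 0, 0]}
    - {"dp": [0, 0, 0], "rotation": [0, 0, 0]}
    - {"dp": [0, 0, 0], "rotation": [0, 0, 0]}
    - {"dp": [0, 0, -0.03], "rotation": [0, 0, 0]}
    - {"dp": [0, 0, -0.05], "rotation": [0, 0, 0]}
    - {"dp": [0, 0, -0.06], "rotation": [0, 0, 0]}
    - {"dp": [0, 0, -0.04], "rotation": [0, 0, 0]}
  grip: 0.0876

```text
t: 34.58
eef_pos: [0.5571, -0.1873, 0.2513]
ee_rot: [-3.139, -0.001, -1.293]
force: [0.9, 1.3, -0.6]
width: 0.0878
gripper_force: 0.0
```

Call:
carry_out:
  commands:
    - {"dp": [-0.05, 0, 0], "rotation": [0, 0, 0]}
    - {"dp": [-0.05, 0, 0], "rotation": [0, 0, 0]}
    - {"dp": [-0.05, 0, 0], "rotation": [0, 0, 0]}
    - {"dp": [-0.05, 0, 0], "rotation": [0, 0, 0]}
    - {"dp": [-0.05, 0, 0], "rotation": [0, 0, 0]}
    - {"dp": [0, 0, 0], "rotation": [0, 0, 0]}
    - {"dp": [0, 0, 0], "rotation": [0, 0, 0]}

```text
t: 35.45
eef_pos: [0.4879, 0.0533, 0.2481]
ee_rot: [-3.141, -0.0, -1.292]
force: [0.9, 0.0, -0.1]
width: 0.0877
gripper_force: 0.0
```

```bash
python3 - <<'E'
from h import *
wl(["tile","cup","bottle","jar","palette"],"w6")
p,d=vision.grab_frame("top"); print("top"); summ("top",["palette","tile","cup","bottle","jar"],cam("top"),d)
E
```

```text
tile 0.98 px [  0. 280.] n 402 ztop 0.0178 zmin 0.0038 topmed [ 0.5448 -0.1422] rect [ 544.8 -142.2] [63.2  4.7] 15.7
bottle 0.82 px [ 44. 277.] n 2127 ztop 0.1067 zmin 0.0202 topmed [ 0.5301 -0.0913] rect [530.5 -91.3] [25.6 24.5] 18.2
palette 0.77 px [ 17. 368.] n 2567 ztop 0.0104 zmin 0.0048 topmed [ 0.4399 -0.1609] rect [ 439.6 -161.5] [90.5 32.9] 17.0
top
palette 0.85 px [259. 426.] n 3290 ztop 0.011 zmin 0.0036 topmed [ 0.4551 -0.216 ] rect [ 455.6 -216.1] [ 88.6 148.8] 15.6
tile 0.87 px [211. 392.] n 597 ztop 0.0196 zmin 0.0018 topmed [ 0.5494 -0.157 ] rect [ 559.  -185.7] [63.5 95.6] 16.1
tile 0.68 px [212. 370.] n 113 ztop 0.107 zmin 0.0719 topmed [ 0.5344 -0.0963] rect [534.4 -96.7] [24.3 10.4] 21.1
cup 0.74 px [203. 412.] n 990 ztop 0.0862 zmin 0.018 topmed [ 0.5584 -0.1891] rect [ 559.  -187.1] [56.4 57.1] 42.4
bottle 0.98 px [128. 410.] n 689 ztop 0.1063 zmin 0.0012 topmed [ 0.7102 -0.1942] rect [ 710. -194.] [23.5 27.1] 44.3
bottle 0.92 px [194. 103.] n 643 ztop 0.1063 zmin 0.0149 topmed [0.5904 0.4065] rect [589.9 406.3] [22.2 24.4] 83.4
jar 0.75 px [191. 461.] n 881 ztop 0.0621 zmin 0.0027 topmed [ 0.5895 -0.2874] rect [ 588.9 -287.1] [52.2 52.7] 39.9
```

View pics/w6.png

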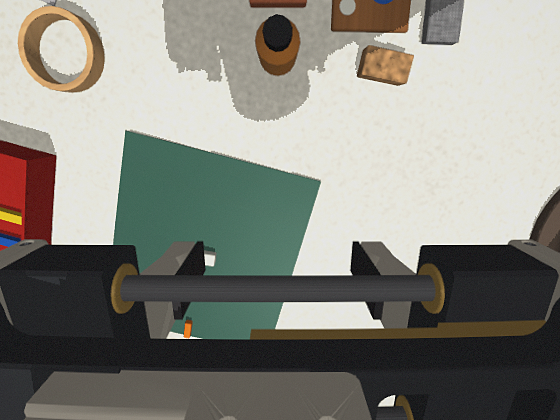

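The wrist view shows the bottle upright at (277,45). All the measured positions fall inside the tolerances.

```bash
python3 -c "
from station import arm
print(arm.job_done())"
```

```text
the job is handed in; nothing more can be done
None
```

The job is handed in: tile, cup, bottle and jar stand behind the palette as asked, all within tolerance by my last camera measurements (done in about 36 of 102 s); the hand-in returned no verdict.

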